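# Tighten the filter holder's lid in cross order

## Task

Lift the socket key out of its well by its swivel knob, stand it on the rubber mat and let go, then take it again by the crossbar. With the key, not the fingers, tighten the filter holder's four nuts clockwise in cross order (after each nut the one opposite) in two passes: first bring every pointer to about its yellow mark, then every nut fully home at its red mark. Finally stand the key upright on the mat again and let go, leaving the other things where they are.

Things in the scene. Friction and masses are not known exactly. Their poses are not given: they have to be found in the camera images.
- key_knob (a point): socket key, 135 mm tall, about 350 g. This point, 128 mm above its foot, is where to take the black swivel knob at its top, 7 mm below the top of the knob: a cylinder 24 mm across, 24 mm high, that spins freely about the key's axis, so it can lift the key but not turn it. Axes are the key's: z up the shaft, x along the crossbar.
- key_bar (a point): centre of the same key's orange crossbar: 84 mm along x, 18 mm wide (y), 20 mm high (z), 97 mm above the key's foot, 31 mm below key_knob. The top of the knob is 38 mm above this point and fits between the fingers when the bar is gripped across its middle.
- well: blue open-topped tool well fixed to the table, 106 mm along its x, 53 mm along y, 110 mm high, walls 5 mm, floor 5 mm thick; origin at the centre of its underside. The key stands in it at the start, foot on the floor, crossbar along the well's x and level with the rim, so that only the knob can be reached.
- mat_top (a point): centre of the top of a dark rubber mat fixed to the table, 120 mm (x) by 110 mm (y), 4 mm thick; the key's standing place.
- holder_top (a point): centre of the lid's top, 68 mm above the table, of a round stainless filter holder fixed to the table; lid 192 mm across, base 196. z up. A port 50 mm across, 24 mm high stands in the middle. The nuts stand on a circle of 70 mm radius at 45, 135, 225, 315 degrees from x (nut1 to nut4).
- holder: the same filter holder with its nuts; origin at the centre of its underside. Beside each nut the lid has a yellow mark, on the line from the lid's centre outward through the nut, and a red mark 0.40 rad clockwise of it (from above, about the nut's axis).
- nut1_top (a point): square brass nut, 24 mm across flats, faces along its own x and y, on a dark collar 41 mm across, 4 mm high. This point is the centre of its top, 28 mm above the holder's lid; the top 6 mm taper to 16 mm square, below is 18 mm of square down to the collar. z up; its white pointer runs along +x. nut1 is in the holder's +x +y quarter.
- nut1 (a joint): how far nut1 is tightened, rad, clockwise from above: 0 to 0.10 at the start, 0.40 with its pointer at the yellow mark, 0.80 at the red mark, where it meets a hard stop. Turns with a drag of about 0.12 N m and stays where it is left.
- nut2_top (a point): square brass nut, 24 mm across flats, faces along its own x and y, on a dark collar 41 mm across, 4 mm high. This point is the centre of its top, 28 mm above the holder's lid; the top 6 mm taper to 16 mm square, below is 18 mm of square down to the collar. z up; its white pointer runs along +x. nut2 is in the holder's -x +y quarter, next anticlockwise from nut1.
- nut2 (a joint): how far nut2 is tightened, rad, clockwise from above: 0 to 0.10 at the start, 0.40 with its pointer at the yellow mark, 0.80 at the red mark, where it meets a hard stop. Turns with a drag of about 0.12 N m and stays where it is left.
- nut3_top (a point): square brass nut, 24 mm across flats, faces along its own x and y, on a dark collar 41 mm across, 4 mm high. This point is the centre of its top, 28 mm above the holder's lid; the top 6 mm taper to 16 mm square, below is 18 mm of square down to the collar. z up; its white pointer runs along +x. nut3 is in the holder's -x -y quarter, opposite nut1.
- nut3 (a joint): how far nut3 is tightened, rad, clockwise from above: 0 to 0.10 at the start, 0.40 with its pointer at the yellow mark, 0.80 at the red mark, where it meets a hard stop. Turns with a drag of about 0.12 N m and stays where it is left.
- nut4_top (a point): square brass nut, 24 mm across flats, faces along its own x and y, on a dark collar 41 mm across, 4 mm high. This point is the centre of its top, 28 mm above the holder's lid; the top 6 mm taper to 16 mm square, below is 18 mm of square down to the collar. z up; its white pointer runs along +x. nut4 is in the holder's +x -y quarter, opposite nut2.
- nut4 (a joint): how far nut4 is tightened, rad, clockwise from above: 0 to 0.10 at the start, 0.40 with its pointer at the yellow mark, 0.80 at the red mark, where it meets a hard stop. Turns with a drag of about 0.12 N m and stays where it is left.
- key: the same key; origin at the centre of its foot. The foot is a square socket, 37 mm outside, open downward, inside 27 mm square and 30 mm deep, faces parallel to the key's x and y. It stands freely on its foot. Seated on a nut, the foot rests on the nut's collar, 4 mm above the holder's lid, and turns the nut after up to 0.13 rad of play either way; the grip may give some 0.1 rad more.
- bottle_a: bystander: amber bottle, 68 mm across, 150 mm tall; leave it where it is. Origin at its underside's centre.
- bottle_b: bystander: second amber bottle, 68 mm across, 150 mm tall; leave it where it is. Origin at its underside's centre.
- jar: bystander: amber jar, 64 mm across, 80 mm tall; leave it where it is. Origin at its underside's centre.
- beaker: bystander: clear beaker, 80 mm across, 100 mm tall; leave it where it is. Origin at its underside's centre.
- seal_ring: bystander: blue spare seal ring lying flat, 90 mm across, 8 mm high; leave it where it is. Origin at its underside's centre.
- spanner: bystander: steel open spanner, 160 mm long, lying flat; does not fit the nuts; leave it where it is. Origin at its underside's centre.
Mind the look-alikes: they are no part of the job. There is more than one size of the key; the job needs the middle-sized.

How it is judged (in metres and radians):
On the way, in this order (a step that is already met when the one before it is completed fails the run):
1. the key stands upright on the mat, let go (horizontal distance between key_bar and mat_top below 0.06 m and angle between key_bar's own z axis and vertical below 0.08 rad and height (world z) of key_bar between 0.096 and 0.106 m and contact force between the fingers and key below 0.1 N), for 0.2 s.
2. first pass done: every nut at about its yellow mark (over 0.25 rad) (value of joint each of nut1, nut2, nut3, nut4 above 0.25 rad), for 0.1 s.
3. second pass done: every nut home at its red mark (over 0.70 rad) (value of joint each of nut1, nut2, nut3, nut4 above 0.7 rad), for 0.1 s.
At the end, for the whole second after the job is handed in: All four nuts are turned past 0.70 rad (red mark 0.80), and the key stands upright (within 0.08 rad) on the mat, its axis within 60 mm of the mat's centre, at rest and let go (all of step 1 and all of step 3 and linear speed of key below 0.02 m/s); the robot touches nothing.
It fails at once if first pass not in cross order: two neighbouring nuts past 0.2 rad before either of the other two ((value of joint each of nut1, nut2 above 0.2 rad and value of joint each of nut3, nut4 below 0.2 rad) or (value of joint each of nut2, nut3 above 0.2 rad and value of joint each of nut1, nut4 below 0.2 rad) or (value of joint each of nut3, nut4 above 0.2 rad and value of joint each of nut1, nut2 below 0.2 rad) or (value of joint each of nut4, nut1 above 0.2 rad and value of joint each of nut2, nut3 below 0.2 rad)).
It fails at once if second pass not in cross order: two neighbouring nuts past 0.62 rad before either of the other two ((value of joint each of nut1, nut2 above 0.62 rad and value of joint each of nut3, nut4 below 0.62 rad) or (value of joint each of nut2, nut3 above 0.62 rad and value of joint each of nut1, nut4 below 0.62 rad) or (value of joint each of nut3, nut4 above 0.62 rad and value of joint each of nut1, nut2 below 0.62 rad) or (value of joint each of nut4, nut1 above 0.62 rad and value of joint each of nut2, nut3 below 0.62 rad)).
It fails at once if a nut turned past 0.62 rad (well beyond its yellow mark) while another has not had its first pass (below 0.25 rad) (value of joint any of nut1, nut2, nut3, nut4 above 0.62 rad and value of joint any of nut1, nut2, nut3, nut4 below 0.25 rad).
It fails at once if the gripper's fingers press on the filter holder or its nuts (over 3 N) (contact force between the fingers and holder above 3 N).
It fails at once if a bystander is moved more than 30 mm (distance of any of bottle_a, bottle_b, jar, beaker, seal_ring, spanner from where it was at the start of the episode above 0.03 m).
It also fails if it takes over 72 s, if anything falls off the work surface, if the arm or the gripper's body presses on something with over 40 N, if the wrist force passes 120 N, or if a joint passes its speed limit or range.

## Robot

A 6-joint arm with a two-finger parallel gripper is mounted at the origin on the work surface. World frame = base frame: x ahead of the robot, y to its left, z up, the work surface at z = 0. Lengths are in mm, angles in degrees, forces in N, time in s.
With the tool pointing down it reaches from about 350 to 850 mm from the base axis. Payload 8.1 kg.
Tool frame: the origin (TCP) lies midway between the tips of the shut fingers; the grasp point (between the pads) lies 19 mm behind it; x points along the fingers, y is the direction in which the jaws open and shut, and the axes are right-handed (so a half turn about x gives the same grasp; the last joint's range is limited). The gripper opens to 85 mm and grips with 20 to 120 N. Pads are 22 mm wide; open, the fingers measure 114 mm over their backs; the gripper's body (76 mm by 85 mm) begins 54 mm behind the grasp point. The pads swing forward as they close: fully open they stand 13 mm farther back than shut.
Start: joints at [61.398, 7.471, 85.268, -0, 87.261, -4.893], TCP at [241.235, 549.373, 231.292] pointing down, gripper open.
Joint ranges: [-169.43, 169.43], [-51.17, 129.36], [1.28, 143.12], [-76.62, 256.62], [0, 156.53], [-152.29, 152.29]. Speed limits (degrees/s): [136.94, 136.94, 159.86, 180, 180, 180].

## Interface

Orientations are given as [roll, pitch, yaw] about the fixed x, y, z axes, in that order (R = Rz(yaw) Ry(pitch) Rx(roll)).
In Python, from bench import r gives the robot as it stands.
- The arm moves only by the tool move_arm, never from a script. Its argument "deltas" is a list of rows, each a list of 2 entries, a list of its own where there are three numbers: the shift along the tool's x, y, z in mm, then the turn about the tool's x in degrees. A call has 1 to 12 rows; each row is the pose to reach, as a shift and turn from the pose measured when the call began, along the tool's axes at that moment; what a row does not reach only later rows make up. A row lasts 1/8 s, in which the tool goes at most 62.5 mm and 10.7 degrees, less where a joint would pass 70% of its speed; a pose out of reach is approached as far as the arm can. A call with a gripper value outside its range is refused whole. "jaw" is the opening, from -1 (shut) to 1 (fully open), set as the call begins (left out, the last holds). The fingers move at their own pace and stop on an object; "squeeze" is the grip in N (left out, the last holds). Time passes only in rows, so rows that repeat a pose let the fingers close. It gives the time, the measured TCP pose, the force and the opening at its end, in the units of the state.
- r.sense(): the state, without advancing time (a new reading comes with each control period).
- r.snapshot(name): name is "scene" or "top" or "wrist"; returns (picture, depth): 480x640x3 uint8, red, green, blue; 480x640 float32, mm along the optical axis (not along the pixel's ray), 0 where there is no reading.
- r.get_calibration(name): a dict with "fovy" (degrees; the focal length in pixels is half the picture's height over the tangent of half this angle, whatever the lens; pixels are square), "cx", "cy" (the principal point, pixels), "position" and "attitude" of the camera in the world; the wrist camera has in their place "tool_from_camera" (4x4, takes a point from camera to tool coordinates, whose origin is the TCP and whose axes are the tool frame's). Camera axes: x right, y down, z forward; pixel columns grow to the right and rows downward; lengths in mm; the calibration is good to about 2 mm. A picture is of the moment at which its call begins: read the wrist's pose just before it. get_calibration takes no time and is no camera call.
- r.hand_in(): hands the job in, once; it reports no verdict.
The state is a dict: "time": time; "joint_pos": joint angles; "qd": joint speeds; "joint_efforts": joint torques, N m; "tool_pos": TCP position; "tcp_rot": TCP orientation; "ft_force": force on the tool from outside, world axes, zero at the start; "wrist_torque": the same for the moment, N m; "finger_gap": finger opening in mm.
Only numpy, scipy, OpenCV 4.12 (cv2) and the standard library are available. Lean on these libraries where they do the work, as an engineer would, in place of code of your own. Each camera call takes 0.05 s, during which the arm holds its last target. There are 200 camera calls.

## Working session

There is one attempt and no reset: what is moved stays moved. The work goes in short steps, Python scripts to look and compute and a tool call to move; the robot and the scene stay as the last step left them, time stands still between calls to the robot, and variables do not carry over. Pictures are saved under pics/ and viewed, about 8 in all and at most 12, crops included, and the job is handed in when it is done.

Besides the shell and the picture viewer there is one more tool, called after "Emit:" in YAML: its name, and indented under it one key for each argument. move_arm: Moves the arm, as the interface text tells. Its arguments: {"type":"object","properties":{"deltas":{"type":"array","items":{"type":"array"}},"jaw":{"type":"number"},"squeeze":{"type":"number"}},"required":["deltas"]}

```bash
mkdir -p pics
cat > h.py <<'E'
import numpy as np,cv2
from bench import r
from scipy.spatial.transform import Rotation as R
def snap(n,name=None):
    s=r.sense(); im,d=r.snapshot(n)
    if name: cv2.imwrite('pics/'+name+'.png',cv2.cvtColor(im,cv2.COLOR_RGB2BGR))
    c=r.get_calibration(n); f=240/np.tan(np.radians(c['fovy']/2))
    if n=='wrist':
        T=np.array(c['tool_from_camera']); Q=R.from_euler('xyz',s['tcp_rot'],degrees=True).as_matrix()
        A=Q@T[:3,:3]; p=Q@T[:3,3]+np.array(s['tool_pos'])
    else:
        a=np.array(c['attitude']); A=a if a.shape==(3,3) else R.from_euler('xyz',a,degrees=True).as_matrix(); p=np.array(c['position'])
    return im,d,(f,c['cx'],c['cy'],A,p)
def ray(cam,u,v,z):
    f,cx,cy,A,p=cam; w=A@np.array([(u-cx)/f,(v-cy)/f,1]); return p+w*(z-p[2])/w[2]
def dep(cam,u,v,d):
    f,cx,cy,A,p=cam; return p+A@(np.array([(u-cx)/f,(v-cy)/f,1])*d)
def pts(cam,d):
    f,cx,cy,A,p=cam; v,u=np.mgrid[:480,:640]
    return np.dstack([(u-cx)/f*d,(v-cy)/f*d,d])@A.T+p
E
python3 - <<'E'
from h import *
print(r.sense())
for n in('top','scene','wrist'):
    c=r.get_calibration(n);print(n,c)
im,d,c=snap('top','top0')
im,d,c=snap('scene','scene0')
print(r.sense()['time'])
E
```

```text
{'time': 0.0, 'joint_pos': array([ 6.13971296e+01,  7.51648110e+00,  8.53288930e+01,  9.72872531e-04,
        8.72612211e+01, -4.89318988e+00]), 'qd': array([-0.00729236, -0.05244398, -0.03638428,  0.15363569,  0.0077441 ,
        0.10902791]), 'joint_efforts': array([ 2.08161160e-03, -5.69409049e+01, -5.00549340e+01, -2.63153134e-05,
        1.50970789e-02, -3.92753896e-05]), 'tool_pos': array([240.97458702, 548.88723573, 230.23381731]), 'tcp_rot': array([ -95.41545772,   89.89340035, -119.1251856 ]), 'ft_force': array([-0.51091877,  0.39514502,  0.02179471]), 'wrist_torque': array([-0.0036677 , -0.0119393 , -0.03898955]), 'finger_gap': 85.30460782035995}
top {'fovy': 54.68402334780971, 'cx': 320.9693599737182, 'cy': 241.9646499774741, 'position': array([ 504.51487001,   19.67059564, 1152.69810733]), 'attitude': array([-176.00456646,   -0.6948641 ,  -90.83194302])}
scene {'fovy': 50.67997842625718, 'cx': 315.9993055189417, 'cy': 235.35116132823777, 'position': array([1305.96655738,  212.29604629,  684.80917627]), 'attitude': array([-128.0126509 ,    1.10686527,  104.85616449])}
wrist {'fovy': 62.416413644978796, 'cx': 326.8656155416269, 'cy': 237.37957419118345, 'tool_from_camera': array([[ 2.45200378e-04, -2.87037427e-01,  9.57919337e-01,
        -1.43430325e+02],
       [ 9.99999908e-01,  4.07619681e-04, -1.33829902e-04,
        -3.48901635e-01],
       [-3.52052584e-04,  9.57919281e-01,  2.87037501e-01,
        -7.25207890e+01],
       [ 0.00000000e+00,  0.00000000e+00,  0.00000000e+00,
         1.00000000e+00]])}
0.1
```

View pics/top0.png

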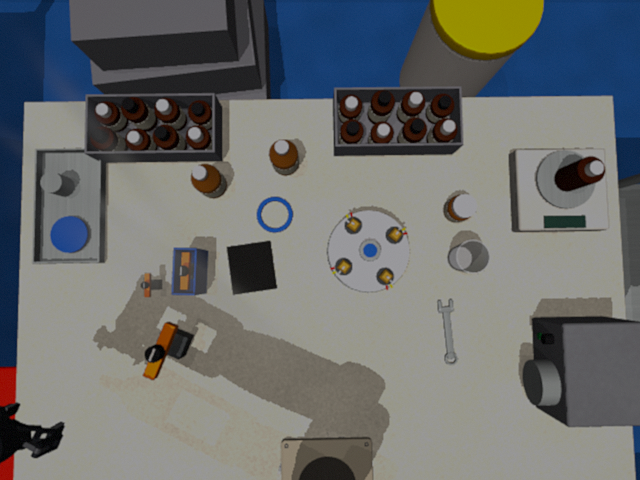

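View pics/scene0.png

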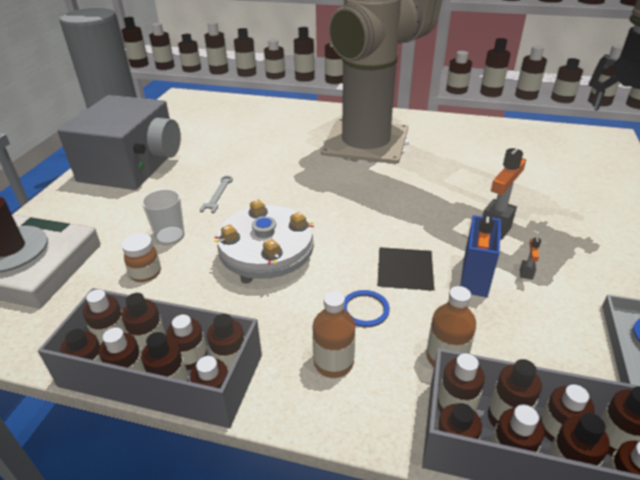

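The top view shows three orange-barred keys: a small one at (150,285), a large one at (163,348), and the middle one in the blue well at (185,270). I choose the one in the well. The mat is at (252,267) and the holder at (369,250), with its nuts at (353,225), (395,235), (386,277) and (343,267). Next I measure and check a close crop.

Run:
```python
from h import *
im,d,c=snap('top')
hsv=cv2.cvtColor(im,cv2.COLOR_RGB2HSV); P=pts(c,d)
def rect(m,roi,z,l):
    x0,y0,x1,y1=roi; q=np.zeros(m.shape,np.uint8); q[y0:y1,x0:x1]=m[y0:y1,x0:x1]
    cs=max(cv2.findContours(q,0,2)[0],key=cv2.contourArea)
    w=np.array([ray(c,*p[0],z)[:2] for p in cs],np.float32)
    print(l,cv2.minAreaRect(w),cv2.minEnclosingCircle(w), 'px',cv2.minAreaRect(cs)[0]); return q
H,S,V=cv2.split(hsv)
rect(((V<60)).astype(np.uint8),(222,236,282,300),4,'mat')
Z=P[...,2]
m=(abs(Z-110)<12).astype(np.uint8); rect(m,(165,235,215,305),110,'wellrim')
m=((H<18)&(S>150)&(V>100)).astype(np.uint8); rect(m,(172,245,202,295),107,'bar')
m=(abs(Z-68)<8).astype(np.uint8); m=cv2.morphologyEx(m,cv2.MORPH_CLOSE,np.ones((25,25)));rect(m,(315,195,425,305),68,'lid')
m=((S<70)&(V<60)&(Z>120)).astype(np.uint8);rect(m,(172,245,202,295),135+5,'knob')
m=((H>15)&(H<32)&(S>120)&(V>90)).astype(np.uint8)
for roi in((342,212,364,236),(384,224,408,248),(376,265,398,290),(333,255,355,279)): rect(m,roi,90,'nut')
a=cv2.resize(im[235:305,135:215],None,fx=5,fy=5,interpolation=2); b=cv2.resize(im[200:300,320:420],(350,350),interpolation=2)
cv2.imwrite('pics/crop.png',cv2.cvtColor(np.hstack([a,b]),cv2.COLOR_RGB2BGR))
```

```text
mat ((525.078125, 177.12893676757812), (117.0178451538086, 107.21233367919922), 7.423644542694092) ((524.3811645507812, 176.5817413330078), 77.51514434814453) px (251.3670196533203, 267.03558349609375)
wellrim ((517.4970092773438, 313.04156494140625), (55.868412017822266, 105.78651428222656), 87.7477035522461) ((517.6030883789062, 313.02362060546875), 58.31470489501953) px (183.93019104003906, 270.60565185546875)
bar ((492.8031005859375, 313.644287109375), (28.945087432861328, 13.382837295532227), 0.3161780536174774) ((492.9166564941406, 313.6339416503906), 15.83707046508789) px (184.0, 281.5)
lid ((559.126708984375, -104.66712188720703), (187.84197998046875, 190.01747131347656), 89.10757446289062) ((559.9147338867188, -104.87429809570312), 101.32473754882812) px (368.0, 250.5)Traceback (most recent call last):
  File "<stdin>", line 15, in <module>
  File "<stdin>", line 6, in rect
ValueError: max() iterable argument is empty
```

```bash
cat >> h.py <<'E'
def go(x,y,z,yaw):
    "yaw: world angle of tool y (jaw axis), mod 180; prints shift in tool axes and turn about tool x"
    s=r.sense(); Q=R.from_euler('xyz',s['tcp_rot'],degrees=True).as_matrix()
    sh=Q.T@(np.array([x,y,z])-s['tool_pos']); cur=np.degrees(np.arctan2(Q[1,1],Q[0,1]))
    t=-((yaw-cur+90)%180-90)
    print('go',[x,y,z,yaw],'shift',sh.round(1),'turn',round(t,1),'| cur jaw yaw',round(cur,1),'tilt x',Q[:,0].round(4),'t',round(s['time'],2),'j6',s['joint_pos'][5].round(0),'F',s['ft_force'].round(1),'pos',s['tool_pos'].round(1),'gap',round(s['finger_gap'],1))
E
python3 - <<'E'
from h import *
im,d,c=snap('top')
a=cv2.resize(im[235:305,135:215],(400,350),interpolation=2); b=cv2.resize(im[200:300,320:420],(350,350),interpolation=2)
cv2.imwrite('pics/crop.png',cv2.cvtColor(np.hstack([a,b]),cv2.COLOR_RGB2BGR))
go(517,313,230,88)
E
```

```text
go [517, 313, 230, 88] shift [   0.7 -105.2  347.6] turn -21.7 | cur jaw yaw 66.3 tilt x [-6.0e-04 -1.1e-03 -1.0e+00] t 0.2 j6 -5.0 F [ 0.7 -0.   0.2] pos [241.1 549.1 230.6] gap 85.7
```

View pics/crop.png

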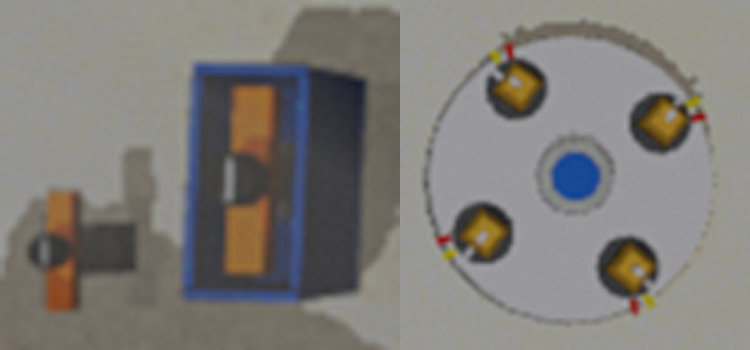

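The left crop shows the mid-size key in the blue well with its knob near (245,180). The small key stands beside it at (50,250). The right crop shows the four nuts with pointers just anticlockwise of the yellow marks.

Emit:
move_arm:
  deltas:
    - [[-50,0,40],-3]
    - [[-60,-30,95],-10]
    - [[-60,-50,150],-15]
    - [[-60,-70,210],-21.7]
    - [[-60,-90,270],-21.7]
    - [[-60,-105,330],-21.7]
    - [[-40,-105,347],-21.7]
    - [[-40,-105,347],-21.7]
    - [[-40,-105,347],-21.7]
  jaw: 1

```text
time: 1.32
tool_pos: [515.4, 314.4, 270.4]
tcp_rot: [-148.5, 89.9, -150.4]
ft_force: [-0.7, -0.2, 0.4]
finger_gap: 85.1
```

Run:
```python
from h import *
im,d,c=snap('wrist','w1')
P=pts(c,d); Z=P[...,2]
for lo,hi,l in((134,150,'knobtop'),(105,122,'rim+bar'),(100,120,'r')):
    m=(Z>lo)&(Z<hi)&(abs(P[...,0]-517)<70)&(abs(P[...,1]-313)<50)
    if m.sum()>20:
        q=P[m]; print(l,m.sum(),q.mean(0).round(1),cv2.minAreaRect(q[:,:2].astype(np.float32)))
hsv=cv2.cvtColor(im,cv2.COLOR_RGB2HSV)
m=(hsv[...,0]<18)&(hsv[...,1]>140)&(Z>100)&(Z<120)&(abs(P[...,0]-517)<60)&(abs(P[...,1]-313)<30)
q=P[m];print('bar',m.sum(),q.mean(0),cv2.minAreaRect(q[:,:2].astype(np.float32)))
go(517,313,117,88)
```

```text
knobtop 840 [514.6 311.1 140.3] ((515.5735473632812, 311.17401123046875), (23.125953674316406, 22.969120025634766), 73.61449432373047)
rim+bar 4190 [511.8 312.4 111.2] ((514.99462890625, 312.9374084472656), (53.110679626464844, 106.0213623046875), 87.67229461669922)
r 4419 [512.9 312.4 110.7] ((514.99462890625, 312.9374084472656), (53.110679626464844, 106.0213623046875), 87.67229461669922)
bar 1613 [509.85033534 311.64720721 112.52114896] ((515.4373779296875, 311.3355407714844), (17.545072555541992, 83.51432800292969), 87.08448028564453)
go [517, 313, 117, 88] shift [154.   -1.6   1.7] turn 0.1 | cur jaw yaw 88.1 tilt x [-7.e-04 -6.e-04 -1.e+00] t 1.38 j6 -62.0 F [-0.2 -0.1 -0.3] pos [515.5 314.8 271. ] gap 85.2
```

View pics/w1.png

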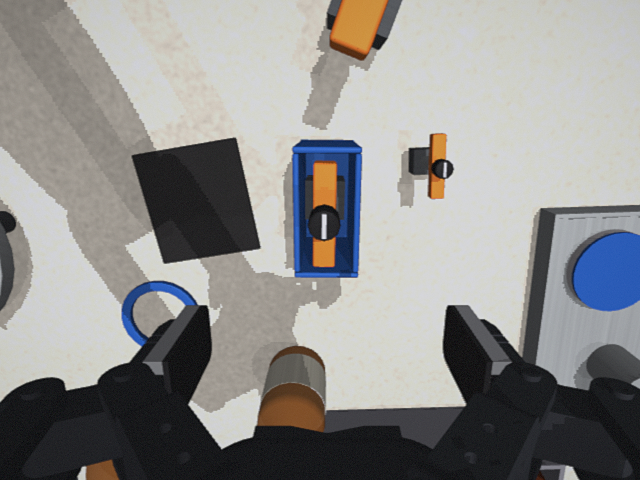

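The wrist view shows the middle key in the well with its knob at (324,222), the mat at (197,200) and the small key off to the side at (440,170). Now I grasp the knob.

Emit:
move_arm:
  deltas:
    - [[60,-3.6,0],0]
    - [[110,-3.6,0],0]
    - [[140,-3.6,0],0]
    - [[157,-3.6,0],0]
    - [[157,-3.6,0],0]
  jaw: 1

```text
time: 2.0
tool_pos: [514.4, 311.6, 113.7]
tcp_rot: [-148.0, 89.9, -149.8]
ft_force: [-0.3, 0.4, -0.0]
finger_gap: 85.3
```

Emit:
move_arm:
  deltas:
    - [[0,0,0],0]
    - [[0,0,0],0]
    - [[0,0,0],0]
    - [[0,0,0],0]
    - [[0,0,0],0]
    - [[0,0,0],0]
  jaw: -1
  squeeze: 50

```text
time: 2.75
tool_pos: [514.9, 312.0, 114.7]
tcp_rot: [-148.9, 90.0, -150.7]
ft_force: [0.2, 0.8, 5.3]
finger_gap: 22.3
```

Run:
```python
from h import *
go(523,177,113,88)
```

```text
go [523, 177, 113, 88] shift [   1.7 -134.6   12.4] turn 0.2 | cur jaw yaw 88.2 tilt x [-5.e-04 -3.e-04 -1.e+00] t 2.75 j6 -62.0 F [0.2 0.8 5.3] pos [514.9 312.  114.7] gap 22.3
```

Emit:
move_arm:
  deltas:
    - [[-15,0,0],0]
    - [[-50,0,0],0]
    - [[-95,0,0],0]
    - [[-130,0,0],0]
    - [[-135,0,0],0]
    - [[-135,0,0],0]

```text
time: 3.5
tool_pos: [514.7, 311.7, 248.6]
tcp_rot: [-149.1, 89.9, -150.9]
ft_force: [-0.9, -0.0, -3.3]
finger_gap: 22.3
```

Run:
```python
from h import *
im,d,c=snap('wrist','w2')
go(523,177,115.7,88)
```

```text
go [523, 177, 115.7, 88] shift [ 132.  -133.9   13.6] turn 0.2 | cur jaw yaw 88.2 tilt x [-0.0033 -0.0017 -1.    ] t 3.55 j6 -62.0 F [ 0.5 -0.7 -4.3] pos [514.2 311.5 247.5] gap 22.6
```

View pics/w2.png

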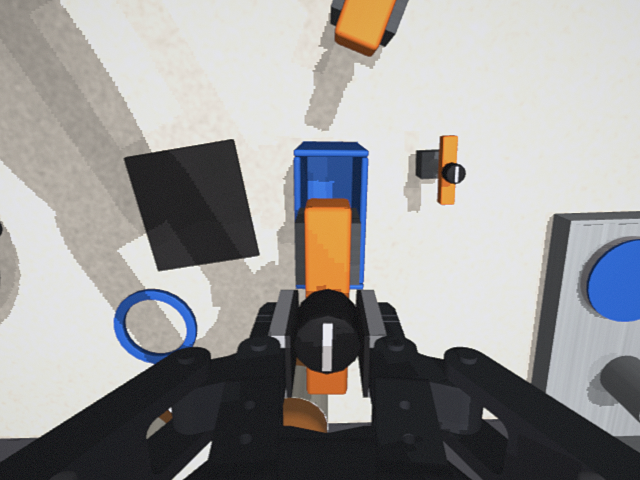

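The key hangs clear of the well, held by the knob at (326,335) with its bar still along x. Next I carry it to the mat.

Emit:
move_arm:
  deltas:
    - [[0,-25,3],0]
    - [[0,-65,6],0]
    - [[0,-105,10],0]
    - [[0,-130,13],0]
    - [[20,-134,13.6],0]
    - [[60,-134,13.6],0]
    - [[95,-134,13.6],0]
    - [[118,-134,13.6],0]
    - [[128,-134,13.6],0]
    - [[132,-134,13.6],0]
    - [[133,-134,13.6],0]
    - [[133,-134,13.6],0]

```text
time: 5.05
tool_pos: [523.7, 177.2, 115.7]
tcp_rot: [-140.9, 89.9, -142.7]
ft_force: [0.6, 0.9, -3.4]
finger_gap: 22.5
```

Run:
```python
from h import *
go(523,177,115.7,88)
```

```text
go [523, 177, 115.7, 88] shift [-0.  -0.2 -0.7] turn 0.2 | cur jaw yaw 88.2 tilt x [-0.0016 -0.0012 -1.    ] t 5.05 j6 -75.0 F [ 0.6  0.9 -3.4] pos [523.7 177.2 115.7] gap 22.5
```

Emit:
move_arm:
  deltas:
    - [[1,0,0],0]
    - [[2,0,0],0]
    - [[3,0,0],0]
    - [[3,0,0],0]

```text
time: 5.55
tool_pos: [524.4, 177.3, 113.7]
tcp_rot: [-93.1, 89.9, -94.9]
ft_force: [-1.6, 0.2, 4.9]
finger_gap: 22.0
```

Emit:
move_arm:
  deltas:
    - [[0,0,0],0]
    - [[0,0,0],0]
    - [[0,0,0],0]
    - [[0,0,0],0]
    - [[-30,0,0],0]
    - [[-85,0,0],0]
    - [[-130,0,0],0]
    - [[-150,0,0],0]
    - [[-150,0,0],0]
  jaw: 1

```text
time: 6.68
tool_pos: [525.1, 177.6, 264.8]
tcp_rot: [-6.1, 89.9, -7.9]
ft_force: [0.1, 0.2, -0.6]
finger_gap: 85.1
```

```bash
cat >> h.py <<'E'
def keylook(x,y,zt=105,name=None):
    im,d,c=snap('wrist',name); P=pts(c,d); Z=P[...,2]; hsv=cv2.cvtColor(im,cv2.COLOR_RGB2HSV)
    near=np.hypot(P[...,0]-x,P[...,1]-y)<70
    m=(hsv[...,0]<18)&(hsv[...,1]>140)&(abs(Z-zt-6)<7)&near
    q=P[m]; print('bar',m.sum(),np.median(q[:,2]).round(1),cv2.minAreaRect(q[:,:2].astype(np.float32)))
    m=(Z>zt+20)&(Z<zt+45)&near; q=P[m]; print('knob',np.median(q[:,2]).round(1),cv2.minAreaRect(q[:,:2].astype(np.float32)))
E
python3 - <<'E'
from h import *
keylook(523,177,102,'w3')
go(523,177,84,88)
E
```

```text
bar 1288 111.6 ((524.8543701171875, 176.60662841796875), (17.649330139160156, 83.75464630126953), 87.75190734863281)
knob 139.5 ((524.451904296875, 176.6211700439453), (23.212369918823242, 22.728946685791016), 69.59222412109375)
go [523, 177, 84, 88] shift [178.7  -0.2  -1.1] turn 0.2 | cur jaw yaw 88.2 tilt x [-8.0e-04 -1.1e-03 -1.0e+00] t 6.72 j6 -75.0 F [ 0.2  0.1 -0.7] pos [524.2 177.4 262.7] gap 85.1
```

Emit:
move_arm:
  deltas:
    - [[60,-1,0.3],0.4]
    - [[120,-1,0.3],0.4]
    - [[160,-1,0.3],0.4]
    - [[180,-1,0.3],0.4]
    - [[183,-1,0.3],0.4]
    - [[183,-1,0.3],0.4]
  jaw: 1

```text
time: 7.48
tool_pos: [525.3, 176.4, 80.9]
tcp_rot: [-34.1, 89.9, -36.4]
ft_force: [-0.3, 0.7, 1.2]
finger_gap: 85.4
```

Emit:
move_arm:
  deltas:
    - [[0,0,0],0]
    - [[0,0,0],0]
    - [[0,0,0],0]
    - [[0,0,0],0]
    - [[0,0,0],0]
    - [[0,0,0],0]
  jaw: -1
  squeeze: 110

```text
time: 8.22
tool_pos: [525.7, 176.6, 81.6]
tcp_rot: [-6.8, 89.9, -9.0]
ft_force: [-0.1, 0.9, 5.5]
finger_gap: 19.8
```

Run:
```python
from h import *
go(625,-105,270,88)
```

```text
go [625, -105, 270, 88] shift [-188.1 -277.6  110.5] turn -0.2 | cur jaw yaw 87.8 tilt x [ 2.e-03 -3.e-04 -1.e+00] t 8.22 j6 -74.0 F [-0.1  0.9  5.5] pos [525.7 176.6  81.6] gap 19.8
```

Emit:
move_arm:
  deltas:
    - [[-20,0,0],0]
    - [[-70,0,0],0]
    - [[-120,-20,5],0]
    - [[-160,-60,20],0]
    - [[-185,-110,45],0]
    - [[-188,-160,65],0]
    - [[-188,-210,85],0]
    - [[-188,-255,103],0]
    - [[-188,-277,110],0]
    - [[-188,-277,110],0]
    - [[-188,-277,110],0]

```text
time: 9.6
tool_pos: [624.2, -103.4, 270.0]
tcp_rot: [17.3, 89.9, 15.1]
ft_force: [0.2, 0.3, -2.9]
finger_gap: 19.8
```

Run:
```python
from h import *
im,d,c=snap('wrist','w4'); np.savez('w4.npz',im=im,d=d,A=c[3],p=c[4],k=c[:3])
go(625,-105,270,88)
P=pts(c,d)
m=(abs(P[...,2]-68)<5)&(np.hypot(P[...,0]-559,P[...,1]+105)<110); print(m.sum(),np.median(P[m][:,2]))
```

```text
go [625, -105, 270, 88] shift [-0.  -1.9  0.9] turn -0.2 | cur jaw yaw 87.8 tilt x [ 1.7e-03  3.0e-04 -1.0e+00] t 9.65 j6 -102.0 F [-0.5 -0.9 -2.6] pos [ 624.2 -103.1  270. ] gap 19.5
32172 68.9524732626258
```

View pics/w4.png

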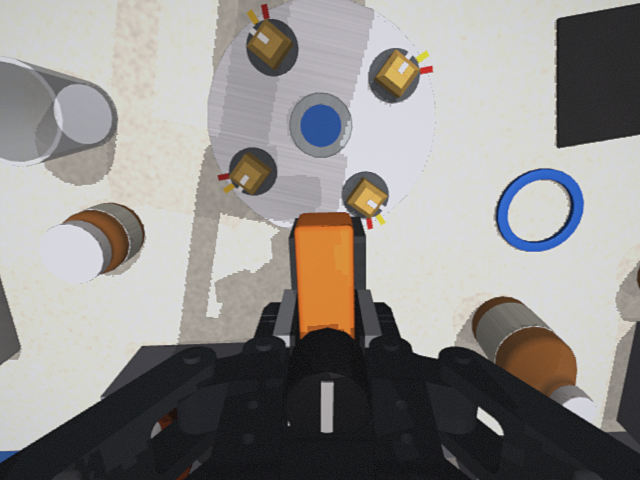

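All four nuts are visible at (268,43), (397,73), (365,197) and (252,172), and the key is held by its bar. I now compute the nut centres and angles.

Run:
```python
from h import *
D=np.load('w4.npz'); im,d=D['im'],D['d']; c=(*D['k'],D['A'],D['p']); P=pts(c,d); Z=P[...,2]
hsv=cv2.cvtColor(im,cv2.COLOR_RGB2HSV); C=[]
for u,v in((268,43),(397,73),(365,197),(252,172)):
    yy,xx=np.mgrid[:480,:640]; nr=np.hypot(xx-u,yy-v)<34
    m=nr&(Z>93)&(Z<102); q=P[m]; rc=cv2.minAreaRect(q[:,:2].astype(np.float32))
    sd=nr&(Z>75)&(Z<91.5)&(hsv[...,1]>100); 
    W=m&(hsv[...,1]<70)&(hsv[...,2]>150); w=P[W]
    C.append(rc[0]); a=np.nan
    if len(w)>4:
        e=np.linalg.svd(w[:,:2]-w[:,:2].mean(0))[2][0]; 
        off=w[:,:2].mean(0)-rc[0]; e=e*np.sign(e@off) ; a=np.degrees(np.arctan2(e[1],e[0]))
    Y=(np.hypot(xx-u,yy-v)<55)&(abs(hsv[...,0].astype(int)-30)<5)&(hsv[...,1]>180)&(Z<75)
    Yp=np.array([ray(c,x,y,68) for y,x in np.argwhere(Y)])
    print('top z',np.median(q[:,2]).round(1),rc,'n',m.sum(),'pointer',len(w),a.round(1),'yellow',Y.sum(), np.degrees(np.arctan2(*(Yp.mean(0)[:2]-rc[0])[::-1])).round(1) if Y.sum()>5 else '')
C=np.array(C);o=C.mean(0); print(o)
for k in C: print(np.hypot(*(k-o)).round(1),np.degrees(np.arctan2(*(k-o)[::-1])).round(1))
```

```text
top z 96.4 ((497.0496520996094, -142.35671997070312), (22.42208480834961, 22.037090301513672), 48.56804275512695) n 906 pointer 68 -130.2 yellow 0 
top z 96.4 ((520.6611938476562, -46.8460693359375), (22.71337127685547, 22.056848526000977), 53.872798919677734) n 846 pointer 71 140.4 yellow 51 120.4
top z 96.4 ((616.4268188476562, -70.89098358154297), (22.21744155883789, 22.27750015258789), 51.43840026855469) n 647 pointer 54 52.7 yellow 30 31.4
top z 96.5 ((592.6409301757812, -166.56723022460938), (22.23598289489746, 22.21510887145996), 48.46294403076172) n 694 pointer 55 -39.1 yellow 0 
[ 556.69464874 -106.66525078]
69.5 -149.1
69.8 121.1
69.6 30.9
69.9 -59.0
```

```bash
cat >> h.py <<'E'
N=dict(A=(497.05,-142.4),B=(520.7,-46.8),C=(616.4,-70.9),D=(592.6,-166.6))
OFF=0.9
def over(n,yaw,z):
    a=np.radians(yaw); x,y=np.array(N[n])+OFF*np.array([np.sin(a),-np.cos(a)]); go(round(x,1),round(y,1),z,yaw)
E
python3 -c "
from h import *
over('C',52,190)"
```

```text
go [np.float64(617.1), np.float64(-71.5), 190, 52] shift [80.  31.3 -8.4] turn 35.8 | cur jaw yaw 87.8 tilt x [ 1.7e-03  3.0e-04 -1.0e+00] t 9.65 j6 -102.0 F [-0.5 -0.9 -2.6] pos [ 624.2 -103.1  270. ] gap 19.5
```

Emit:
move_arm:
  deltas:
    - [[20,10,-3],9]
    - [[45,22,-6],18]
    - [[65,30,-8.4],27]
    - [[78,31.3,-8.4],35.8]
    - [[80,31.3,-8.4],35.8]
    - [[80,31.3,-8.4],35.8]

```text
time: 10.4
tool_pos: [617.3, -70.8, 190.7]
tcp_rot: [42.1, 89.9, 4.4]
ft_force: [-1.2, -0.3, -3.9]
finger_gap: 19.3
```

```bash
python3 -c "
from h import *
im,d,c=snap('wrist','w5')
over('C',52,149.5)"
```

```text
go [np.float64(617.1), np.float64(-71.5), 149.5, 52] shift [41.6 -0.7 -0.2] turn 0.2 | cur jaw yaw 52.2 tilt x [ 0.0031  0.     -1.    ] t 10.45 j6 -64.0 F [ 0.4 -0.8 -2.6] pos [617.6 -71.1 191.1] gap 19.5
```

View pics/w5.png

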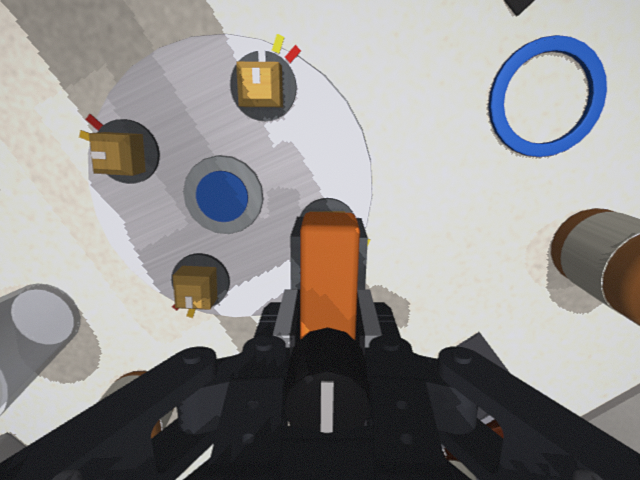

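The other nuts' faces at (259,83), (120,155) and (195,285) line up with the picture axes, so the key angle is right. The key now stands over nut C, so I lower it.

Emit:
move_arm:
  deltas:
    - [[15,-0.7,-0.2],0]
    - [[28,-0.7,-0.2],0]
    - [[36,-0.7,-0.2],0]
    - [[40,-0.7,-0.2],0]
    - [[41.5,-0.7,-0.2],0]
    - [[41.5,-0.7,-0.2],0]

```text
time: 11.2
tool_pos: [617.4, -71.6, 149.9]
tcp_rot: [36.3, 89.8, -1.4]
ft_force: [0.8, -0.0, -2.9]
finger_gap: 20.1
```

Emit:
move_arm:
  deltas:
    - [[0.3,0,0],8]
    - [[0.3,0,0],16]
    - [[0.3,0,0],24]
    - [[0.3,0,0],31]
    - [[0.3,0,0],31]
    - [[0.3,0,0],31]

```text
time: 11.95
tool_pos: [617.3, -71.7, 149.9]
tcp_rot: [65.7, 89.8, -2.9]
ft_force: [-2.1, 0.2, -1.6]
finger_gap: 19.2
```

```bash
python3 -c "
from h import *
over('C',26,190)
print(r.sense()['wrist_torque'])
over('A',49.5,190)"
```

```text
go [np.float64(616.8), np.float64(-71.7), 190, 26] shift [-40.2  -0.4  -0.1] turn -4.6 | cur jaw yaw 21.4 tilt x [ 3.6e-03 -2.0e-04 -1.0e+00] t 11.95 j6 -33.0 F [-2.1  0.2 -1.6] pos [617.3 -71.7 149.9] gap 19.2
[-0.06279385  0.45015141  0.02289382]
go [np.float64(497.7), np.float64(-143.0), 190, 49.5] shift [ -40.6 -137.3   22.9] turn -28.1 | cur jaw yaw 21.4 tilt x [ 3.6e-03 -2.0e-04 -1.0e+00] t 11.95 j6 -33.0 F [-2.1  0.2 -1.6] pos [617.3 -71.7 149.9] gap 19.2
```

Emit:
move_arm:
  deltas:
    - [[0,0,0],-4.6]
    - [[-12,0,0],-4.6]
    - [[-30,0,0],-4.6]
    - [[-40.5,-10,2],-6]
    - [[-40.5,-45,8],-12]
    - [[-40.5,-85,14],-19]
    - [[-40.5,-120,20],-26]
    - [[-40.5,-136,22.9],-28.1]
    - [[-40.5,-137.3,22.9],-28.1]
    - [[-40.5,-137.3,22.9],-28.1]

```text
time: 13.2
tool_pos: [498.1, -143.1, 190.6]
tcp_rot: [34.6, 89.7, -6.0]
ft_force: [0.4, -0.3, -2.5]
finger_gap: 19.5
```

```bash
cat >> h.py <<'E'
def ang(name=None,zt=(93,102)):
    "tightening of the visible nuts from the white pointer, and nut centres"
    im,d,c=snap('wrist',name); P=pts(c,d); Z=P[...,2]; hsv=cv2.cvtColor(im,cv2.COLOR_RGB2HSV)
    for n,o in zip('ABCD',(-149,121,31,-59)):
        nr=(np.hypot(P[...,0]-N[n][0],P[...,1]-N[n][1])<18)&(Z>zt[0])&(Z<zt[1])
        m=nr&(hsv[...,1]>80); w=P[nr&(hsv[...,1]<70)&(hsv[...,2]>120)]
        if m.sum()<150 or len(w)<12: print(n,'hidden',m.sum(),len(w)); continue
        rc=cv2.minAreaRect(P[nr][:,:2].astype(np.float32)); f=w[:,:2].mean(0)-rc[0]
        a=np.degrees(np.arctan2(f[1],f[0])); face=rc[2]+90*np.round((a-rc[2])/90)
        g=lambda t: np.round(.4-np.radians((t-o+180)%360-180),2)
        print(n,'centre',np.round(rc[0],1),np.round(rc[1],1),'pointer',g(a),'face',g(face))
E
python3 -c "
from h import *
ang()
over('A',49.5,149.5)"
```

```text
A hidden 0 0
B centre [519.8 -46.6] [22.3 22.9] pointer 0.27 face 0.05
C centre [615.6 -71. ] [21.6 21.9] pointer 0.37 face 0.35
D hidden 0 0
go [np.float64(497.7), np.float64(-143.0), 149.5, 49.5] shift [40.9 -0.6 -0.5] turn -0.0 | cur jaw yaw 49.5 tilt x [ 4.6e-03 -4.0e-04 -1.0e+00] t 13.25 j6 -71.0 F [-0.1 -0.3 -3.4] pos [ 498.3 -142.9  190.4] gap 19.8
```

Emit:
move_arm:
  deltas:
    - [[15,-0.6,-0.5],0]
    - [[28,-0.6,-0.5],0]
    - [[36,-0.6,-0.5],0]
    - [[40.5,-0.6,-0.5],0]
    - [[41,-0.6,-0.5],0]
    - [[41,-0.6,-0.5],8]
    - [[41,-0.6,-0.5],16]
    - [[41,-0.6,-0.5],24]
    - [[41,-0.6,-0.5],28.5]
    - [[41,-0.6,-0.5],28.5]
    - [[41,-0.6,-0.5],28.5]

```text
time: 14.62
tool_pos: [497.5, -143.1, 149.6]
tcp_rot: [61.8, 89.8, -7.2]
ft_force: [-3.6, -1.1, 1.9]
finger_gap: 19.9
```

```bash
python3 -c "
from h import *
over('B',52,190)"
```

```text
go [np.float64(521.4), np.float64(-47.4), 190, 52] shift [-40.3  56.9 -80.7] turn -30.9 | cur jaw yaw 21.1 tilt x [ 4.2e-03 -5.0e-04 -1.0e+00] t 14.62 j6 -43.0 F [-3.6 -1.1  1.9] pos [ 497.5 -143.1  149.6] gap 19.9
```

Emit:
move_arm:
  deltas:
    - [[0,0,0],-4.6]
    - [[-12,0,0],-4.6]
    - [[-30,0,0],-4.6]
    - [[-40.5,6,-8],-8]
    - [[-40.5,25,-35],-16]
    - [[-40.5,45,-62],-24]
    - [[-40.5,56.5,-79],-30.5]
    - [[-40.5,56.9,-80.7],-30.9]
    - [[-40.5,56.9,-80.7],-30.9]
    - [[-40.5,56.9,-80.7],-30.9]

```text
time: 15.88
tool_pos: [521.5, -48.1, 190.6]
tcp_rot: [27.6, 89.7, -10.5]
ft_force: [0.9, 0.2, -3.1]
finger_gap: 19.5
```

```bash
python3 -c "
from h import *
ang()
over('B',52,149.5)"
```

```text
A centre [ 496.5 -141.5] [22.3 22.4] pointer 0.11 face 0.35
B hidden 0 0
C hidden 0 0
D hidden 0 0
go [np.float64(521.4), np.float64(-47.4), 149.5, 52] shift [40.9  0.5 -0.6] turn -0.1 | cur jaw yaw 51.9 tilt x [ 4.5e-03 -7.0e-04 -1.0e+00] t 15.93 j6 -63.0 F [ 0.4  0.4 -2.9] pos [521.4 -48.1 190.4] gap 19.1
```

Emit:
move_arm:
  deltas:
    - [[15,0.5,-0.6],0]
    - [[28,0.5,-0.6],0]
    - [[36,0.5,-0.6],0]
    - [[40.5,0.5,-0.6],0]
    - [[41,0.5,-0.6],0]
    - [[41,0.5,-0.6],8]
    - [[41,0.5,-0.6],16]
    - [[41,0.5,-0.6],24]
    - [[41,0.5,-0.6],31]
    - [[41,0.5,-0.6],31]
    - [[41,0.5,-0.6],31]

```text
time: 17.3
tool_pos: [521.4, -47.4, 149.6]
tcp_rot: [58.1, 89.7, -10.9]
ft_force: [-2.4, 0.1, 0.4]
finger_gap: 19.4
```

```bash
python3 -c "
from h import *
over('D',49.5,190)"
```

```text
go [np.float64(593.3), np.float64(-167.2), 190, 49.5] shift [-39.9  24.3 137.7] turn -28.5 | cur jaw yaw 21.0 tilt x [ 4.5e-03 -9.0e-04 -1.0e+00] t 17.3 j6 -32.0 F [-2.4  0.1  0.4] pos [521.4 -47.4 149.6] gap 19.4
```

Emit:
move_arm:
  deltas:
    - [[0,0,0],-4.6]
    - [[-12,0,0],-4.6]
    - [[-30,0,0],-4.6]
    - [[-40.5,2,10],-8]
    - [[-40.5,8,45],-15]
    - [[-40.5,15,85],-22]
    - [[-40.5,21,120],-28]
    - [[-40.5,24.3,136],-28.5]
    - [[-40.5,24.3,137.7],-28.5]
    - [[-40.5,24.3,137.7],-28.5]

```text
time: 18.55
tool_pos: [593.0, -166.4, 190.8]
tcp_rot: [35.4, 89.8, -5.2]
ft_force: [0.5, 0.4, -2.9]
finger_gap: 19.4
```

```bash
python3 -c "
from h import *
ang()
over('D',49.5,149.5)"
```

```text
A centre [ 496.7 -142.1] [22.1 22.9] pointer 0.3 face 0.33
B hidden 888 0
C centre [616.  -70.8] [22.7 22.4] pointer 0.35 face 0.32
D hidden 0 0
go [np.float64(593.3), np.float64(-167.2), 149.5, 49.5] shift [41.2 -0.6  0.8] turn -0.0 | cur jaw yaw 49.5 tilt x [ 4.3e-03 -4.0e-04 -1.0e+00] t 18.6 j6 -70.0 F [ 0.2 -0.  -4.1] pos [ 593.  -166.2  190.7] gap 19.7
```

Emit:
move_arm:
  deltas:
    - [[15,-0.6,0.8],0]
    - [[28,-0.6,0.8],0]
    - [[36,-0.6,0.8],0]
    - [[40.5,-0.6,0.8],0]
    - [[41.3,-0.6,0.8],0]
    - [[41.3,-0.6,0.8],8]
    - [[41.3,-0.6,0.8],16]
    - [[41.3,-0.6,0.8],24]
    - [[41.3,-0.6,0.8],28.5]
    - [[41.3,-0.6,0.8],28.5]
    - [[41.3,-0.6,0.8],28.5]

```text
time: 19.98
tool_pos: [593.2, -167.3, 149.7]
tcp_rot: [60.4, 89.8, -8.5]
ft_force: [-3.7, -0.7, -0.2]
finger_gap: 19.0
```

```bash
python3 -c "
from h import *
over('C',34,190)"
```

```text
go [np.float64(616.9), np.float64(-71.6), 190, 34] shift [-40.3  56.7 -80.7] turn -12.9 | cur jaw yaw 21.1 tilt x [ 4.1e-03 -6.0e-04 -1.0e+00] t 19.98 j6 -42.0 F [-3.7 -0.7 -0.2] pos [ 593.2 -167.3  149.7] gap 19.0
```

Emit:
move_arm:
  deltas:
    - [[0,0,0],-4.6]
    - [[-12,0,0],-4.6]
    - [[-30,0,0],-4.6]
    - [[-40.5,6,-8],-6]
    - [[-40.5,25,-35],-8]
    - [[-40.5,45,-62],-11]
    - [[-40.5,56.5,-79],-12.9]
    - [[-40.5,56.7,-80.7],-12.9]
    - [[-40.5,56.7,-80.7],-12.9]
    - [[-40.5,56.7,-80.7],-12.9]

```text
time: 21.22
tool_pos: [616.8, -72.5, 190.2]
tcp_rot: [43.2, 89.8, -12.9]
ft_force: [0.3, 0.3, -3.2]
finger_gap: 19.5
```

```bash
sed -i 's/or len(w)<12: print/or len(w)<12: print("face90",(cv2.minAreaRect(P[nr][:,:2].astype(np.float32)) if m.sum()>150 else ""));print/' h.py; python3 -c "
from h import *
ang('w6')
over('C',34,149.5)"
```

```text
A centre [ 497.  -141.6] [23.1 22.2] pointer 0.21 face 0.33
B centre [521.  -46.3] [22.5 22.5] pointer 0.27 face 0.32
face90 
C hidden 0 0
D centre [ 592.1 -165.7] [22.2 22.3] pointer 0.37 face 0.31
go [np.float64(616.9), np.float64(-71.6), 149.5, 34] shift [40.7  0.5 -0.9] turn -0.1 | cur jaw yaw 33.9 tilt x [ 4.e-03 -9.e-04 -1.e+00] t 21.27 j6 -45.0 F [ 0.6  0.8 -2.6] pos [616.8 -72.6 190.2] gap 19.9
```

View pics/w6.png

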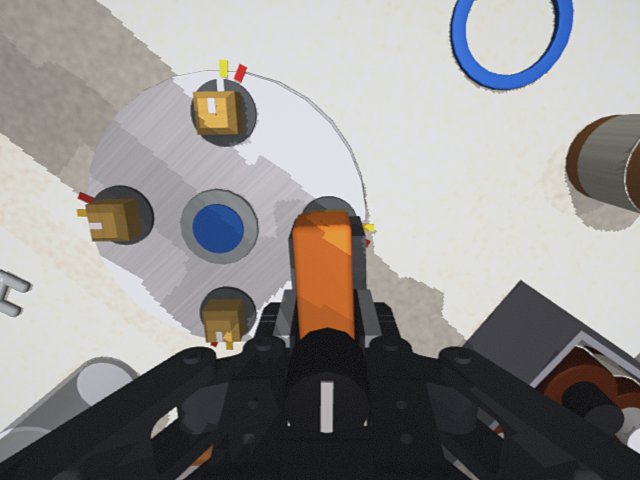

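All four pointers at (211,105), (95,226), (219,340) and under the key sit near their yellow marks, about 0.33 rad each. Second pass starts with C.

Emit:
move_arm:
  deltas:
    - [[15,0.5,-0.9],0]
    - [[28,0.5,-0.9],0]
    - [[36,0.5,-0.9],0]
    - [[40.5,0.5,-0.9],0]
    - [[41,0.5,-0.9],0]
    - [[41,0.5,-0.9],9]
    - [[41,0.5,-0.9],18]
    - [[41,0.5,-0.9],27]
    - [[41,0.5,-0.9],36]
    - [[41,0.5,-0.9],42]
    - [[41,0.5,-0.9],42]
    - [[41,0.5,-0.9],42]

```text
time: 22.78
tool_pos: [616.8, -71.4, 149.6]
tcp_rot: [87.9, 89.8, -10.0]
ft_force: [-4.4, 1.7, 2.6]
finger_gap: 19.8
```

```bash
python3 -c "
from h import *
print(r.sense()['wrist_torque'])
over('A',34.5,190)"
```

```text
[0.33567007 0.90158434 0.1991154 ]
go [np.float64(497.6), np.float64(-143.1), 190, 34.5] shift [ -40.8 -108.    87.5] turn -42.4 | cur jaw yaw -7.9 tilt x [ 4.e-03 -7.e-04 -1.e+00] t 22.77 j6 -3.0 F [-4.4  1.7  2.6] pos [616.8 -71.4 149.6] gap 19.8
```

Emit:
move_arm:
  deltas:
    - [[0,0,0],-5.5]
    - [[-12,0,0],-5.5]
    - [[-30,0,0],-5.5]
    - [[-40.8,-8,6],-10]
    - [[-40.8,-33,27],-19]
    - [[-40.8,-62,50],-28]
    - [[-40.8,-92,74],-37]
    - [[-40.8,-107,86.5],-42.4]
    - [[-40.8,-108,87.5],-42.4]
    - [[-40.8,-108,87.5],-42.4]

```text
time: 24.02
tool_pos: [498.5, -143.3, 191.2]
tcp_rot: [43.5, 89.6, -12.1]
ft_force: [-0.0, 0.5, -3.2]
finger_gap: 19.7
```

```bash
python3 -c "
from h import *
ang('w7')
over('A',34.5,149.5)"
```

```text
face90 
A hidden 0 0
B centre [520.3 -46.6] [23.  22.7] pointer 0.47 face 0.39
C centre [615.4 -70.9] [22.6 22.3] pointer 0.8 face 0.82
D centre [ 591.7 -166.2] [22.3 22.1] pointer 0.19 face 0.35
go [np.float64(497.6), np.float64(-143.1), 149.5, 34.5] shift [41.4 -1.  -0.6] turn -0.1 | cur jaw yaw 34.4 tilt x [ 0.0056 -0.0011 -1.    ] t 24.07 j6 -56.0 F [ 0.7 -0.3 -3.6] pos [ 498.5 -143.   190.9] gap 19.5
```

Emit:
move_arm:
  deltas:
    - [[15,-1,-0.6],0]
    - [[28,-1,-0.6],0]
    - [[36,-1,-0.6],0]
    - [[40.7,-1,-0.6],0]
    - [[41.4,-1,-0.6],0]
    - [[41.4,-1,-0.6],9]
    - [[41.4,-1,-0.6],18]
    - [[41.4,-1,-0.6],27]
    - [[41.4,-1,-0.6],36]
    - [[41.4,-1,-0.6],42.5]
    - [[41.4,-1,-0.6],42.5]
    - [[41.4,-1,-0.6],42.5]

```text
time: 25.58
tool_pos: [497.0, -143.1, 149.6]
tcp_rot: [84.5, 89.8, -13.4]
ft_force: [-4.8, 1.2, 1.9]
finger_gap: 19.7
```

```bash
python3 -c "
from h import *
print(r.sense()['wrist_torque'])
over('B',34.5,190)"
```

```text
[0.12659717 1.20841462 0.1968937 ]
go [np.float64(521.2), np.float64(-47.5), 190, 34.5] shift [-40.4  11.  -98. ] turn -42.4 | cur jaw yaw -7.9 tilt x [ 0.0042 -0.001  -1.    ] t 25.57 j6 -14.0 F [-4.8  1.2  1.9] pos [ 497.  -143.1  149.6] gap 19.7
```

Emit:
move_arm:
  deltas:
    - [[0,0,0],-5.5]
    - [[-12,0,0],-5.5]
    - [[-30,0,0],-5.5]
    - [[-40.5,1,-8],-10]
    - [[-40.5,4,-30],-19]
    - [[-40.5,7,-55],-28]
    - [[-40.5,10,-82],-37]
    - [[-40.5,11,-97],-42.4]
    - [[-40.5,11,-98],-42.4]
    - [[-40.5,11,-98],-42.4]

```text
time: 26.82
tool_pos: [521.6, -48.0, 191.0]
tcp_rot: [39.7, 89.7, -15.9]
ft_force: [-0.7, -0.2, -2.4]
finger_gap: 19.6
```

```bash
python3 -c "
from h import *
ang('w8')
over('B',34.5,149.5)"
```

```text
A centre [ 496.5 -141.4] [22.7 21.3] pointer 0.29 face 0.81
face90 
B hidden 0 0
C centre [615.7 -70.1] [22.4 21.9] pointer 0.88 face 0.81
face90 
D hidden 0 0
go [np.float64(521.2), np.float64(-47.5), 149.5, 34.5] shift [41.3  0.  -0.9] turn -0.2 | cur jaw yaw 34.3 tilt x [ 0.0051 -0.0014 -1.    ] t 26.88 j6 -45.0 F [ 0.1 -1.  -4. ] pos [521.5 -48.2 190.8] gap 19.7
```

Emit:
move_arm:
  deltas:
    - [[15,0,-0.9],0]
    - [[28,0,-0.9],0]
    - [[36,0,-0.9],0]
    - [[40.5,0,-0.9],0]
    - [[41.3,0,-0.9],0]
    - [[41.3,0,-0.9],9]
    - [[41.3,0,-0.9],18]
    - [[41.3,0,-0.9],27]
    - [[41.3,0,-0.9],36]
    - [[41.3,0,-0.9],42.5]
    - [[41.3,0,-0.9],42.5]
    - [[41.3,0,-0.9],42.5]

```text
time: 28.38
tool_pos: [520.9, -47.3, 149.6]
tcp_rot: [82.2, 89.7, -15.8]
ft_force: [-4.8, 0.9, 2.4]
finger_gap: 19.7
```

```bash
python3 -c "
from h import *
print(r.sense()['wrist_torque'])
over('D',34.5,190)"
```

```text
[0.32484578 1.12213056 0.21997838]
go [np.float64(593.1), np.float64(-167.3), 190, 34.5] shift [-39.9  88.5 108.7] turn -42.5 | cur jaw yaw -8.0 tilt x [ 0.0044 -0.0012 -1.    ] t 28.38 j6 -3.0 F [-4.8  0.9  2.4] pos [520.9 -47.3 149.6] gap 19.7
```

Emit:
move_arm:
  deltas:
    - [[0,0,0],-5.5]
    - [[-12,0,0],-5.5]
    - [[-30,0,0],-5.5]
    - [[-40.5,6,8],-10]
    - [[-40.5,26,32],-19]
    - [[-40.5,50,62],-28]
    - [[-40.5,75,92],-37]
    - [[-40.5,87.5,107.5],-42.5]
    - [[-40.5,88.5,108.7],-42.5]
    - [[-40.5,88.5,108.7],-42.5]

```text
time: 29.62
tool_pos: [593.3, -166.9, 191.3]
tcp_rot: [42.0, 89.7, -13.7]
ft_force: [-0.1, 0.0, -2.7]
finger_gap: 19.3
```

```bash
python3 -c "
from h import *
ang('w9')
over('D',34.5,149.5)"
```

```text
A centre [ 496.7 -142.5] [22.6 22.6] pointer 0.86 face 0.84
face90 ((526.2380981445312, -55.742435455322266), (17.24114227294922, 7.192594051361084), 34.388343811035156)
B hidden 243 0
C centre [616.2 -70.9] [22.4 22.8] pointer 0.71 face 0.82
face90 
D hidden 0 0
go [np.float64(593.1), np.float64(-167.3), 149.5, 34.5] shift [41.7 -0.6  0.4] turn -0.1 | cur jaw yaw 34.4 tilt x [ 0.0049 -0.0011 -1.    ] t 29.68 j6 -55.0 F [-0.8  0.9 -2.8] pos [ 593.1 -166.6  191.2] gap 19.3
```

Emit:
move_arm:
  deltas:
    - [[15,-0.6,0.4],0]
    - [[28,-0.6,0.4],0]
    - [[36,-0.6,0.4],0]
    - [[40.7,-0.6,0.4],0]
    - [[41.6,-0.6,0.4],0]
    - [[41.6,-0.6,0.4],9]
    - [[41.6,-0.6,0.4],18]
    - [[41.6,-0.6,0.4],27]
    - [[41.6,-0.6,0.4],36]
    - [[41.6,-0.6,0.4],42.5]
    - [[41.6,-0.6,0.4],42.5]
    - [[41.6,-0.6,0.4],42.5]

```text
time: 31.18
tool_pos: [592.8, -167.3, 149.7]
tcp_rot: [83.9, 89.7, -14.1]
ft_force: [-4.0, 1.0, 0.2]
finger_gap: 19.9
```

```bash
python3 -c "
from h import *
print(r.sense()['wrist_torque'])
go(625,-105,270,88)"
```

```text
[0.15882346 1.01133805 0.1873082 ]
go [625, -105, 270, 88] shift [-120.2   23.8  -66.1] turn 84.0 | cur jaw yaw -8.0 tilt x [ 0.0043 -0.0011 -1.    ] t 31.18 j6 -13.0 F [-4.   1.   0.2] pos [ 592.8 -167.3  149.7] gap 19.9
```

Emit:
move_arm:
  deltas:
    - [[0,0,0],-5.5]
    - [[-12,0,0],-5.5]
    - [[-35,0,0],-5.5]
    - [[-60,3,-8],-15]
    - [[-90,8,-20],-25]
    - [[-110,12,-35],-35]
    - [[-120,18,-50],-45]
    - [[-120,23.8,-66],-55]
    - [[-120,23.8,-66],-65]
    - [[-120,23.8,-66],-75]
    - [[-120,23.8,-66],-85]
    - [[-120,23.8,-66],-95]

```text
time: 32.67
tool_pos: [625.6, -105.2, 271.0]
tcp_rot: [-10.0, 89.6, -12.7]
ft_force: [-0.2, -0.2, -3.4]
finger_gap: 19.8
```

```bash
python3 -c "
from h import *
ang('w10')
go(523,177,270,88)"
```

```text
A centre [ 496.8 -142.5] [22.6 22.5] pointer 0.86 face 0.8
B centre [520.8 -47. ] [22.7 22.5] pointer 0.8 face 0.87
C centre [616.8 -70.9] [22.4 22.6] pointer 0.68 face 0.77
D centre [ 592.6 -166.4] [22.5 22.7] pointer 0.81 face 0.8
go [523, 177, 270, 88] shift [-1.000e-01  2.780e+02 -1.134e+02] turn -0.2 | cur jaw yaw 87.8 tilt x [ 0.0063 -0.0015 -1.    ] t 32.73 j6 -102.0 F [-0.2 -0.7 -3.2] pos [ 625.6 -105.2  271. ] gap 19.4
```

View pics/w10.png

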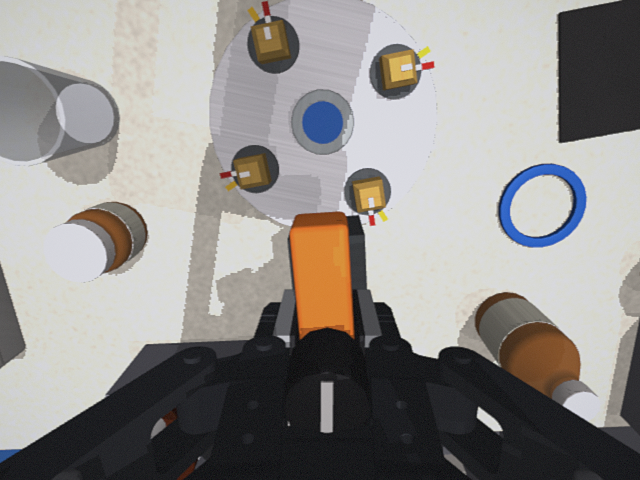

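All pointers now sit at their red marks: (267,40), (408,68), (240,174) and (371,205). Next I return the key to the mat.

Emit:
move_arm:
  deltas:
    - [[0,25,-10],0]
    - [[0,75,-30],0]
    - [[0,130,-53],0]
    - [[0,185,-76],0]
    - [[0,235,-96],0]
    - [[0,268,-110],0]
    - [[10,278,-113.4],0]
    - [[50,278,-113.4],0]
    - [[100,278,-113.4],0]
    - [[140,278,-113.4],0]
    - [[165,278,-113.4],0]
    - [[172,278,-113.4],0]

```text
time: 34.22
tool_pos: [522.5, 176.1, 95.6]
tcp_rot: [-39.3, 89.8, -41.7]
ft_force: [-1.0, 0.3, -3.1]
finger_gap: 19.4
```

```bash
python3 -c "
from h import *
go(523,177,82.5,88)"
```

```text
go [523, 177, 82.5, 88] shift [13.1  1.   0.4] turn -0.4 | cur jaw yaw 87.6 tilt x [ 0.0027 -0.0024 -1.    ] t 34.23 j6 -74.0 F [-1.   0.3 -3.1] pos [522.5 176.1  95.6] gap 19.4
```

Emit:
move_arm:
  deltas:
    - [[6,1,0],0]
    - [[10,1,0],0]
    - [[12,1,0],0]
    - [[13.5,1,0],0]
    - [[14.5,1,0],0]
    - [[14.5,1,0],0]

```text
time: 34.98
tool_pos: [523.0, 177.2, 81.7]
tcp_rot: [-28.1, 89.8, -30.5]
ft_force: [0.2, 1.1, 0.0]
finger_gap: 19.5
```

Emit:
move_arm:
  deltas:
    - [[0.7,0,0],0]
    - [[0.7,0,0],0]

```text
time: 35.22
tool_pos: [523.5, 177.3, 81.6]
tcp_rot: [-20.0, 89.7, -22.4]
ft_force: [-1.2, -0.1, 3.8]
finger_gap: 19.3
```

Emit:
move_arm:
  deltas:
    - [[0,0,0],0]
    - [[0,0,0],0]
    - [[0,0,0],0]
    - [[0,0,0],0]
    - [[0,0,0],0]
    - [[-25,0,0],0]
    - [[-70,0,0],0]
    - [[-120,0,0],0]
    - [[-165,0,0],0]
    - [[-180,0,0],0]
    - [[-180,0,0],0]
  jaw: 1

```text
time: 36.6
tool_pos: [523.2, 177.7, 262.3]
tcp_rot: [-10.6, 89.6, -12.9]
ft_force: [1.2, -0.7, -0.2]
finger_gap: 85.4
```

```bash
python3 -c "
from h import *
keylook(523,177,102,'w11')
go(523,177,270,88)
im,d,c=snap('scene','s11')"
```

```text
bar 1291 111.7 ((522.2272338867188, 177.16339111328125), (83.3564224243164, 17.855356216430664), 0.0021278969943523407)
knob 139.5 ((522.1888427734375, 177.0174102783203), (22.725414276123047, 23.17719841003418), 39.47743606567383)
go [523, 177, 270, 88] shift [-9.5 -0.5  0.7] turn -0.4 | cur jaw yaw 87.6 tilt x [ 0.0036 -0.0022 -1.    ] t 36.65 j6 -74.0 F [-0.5 -0.9 -1.3] pos [522.4 177.5 260.5] gap 85.6
```

View pics/s11.png

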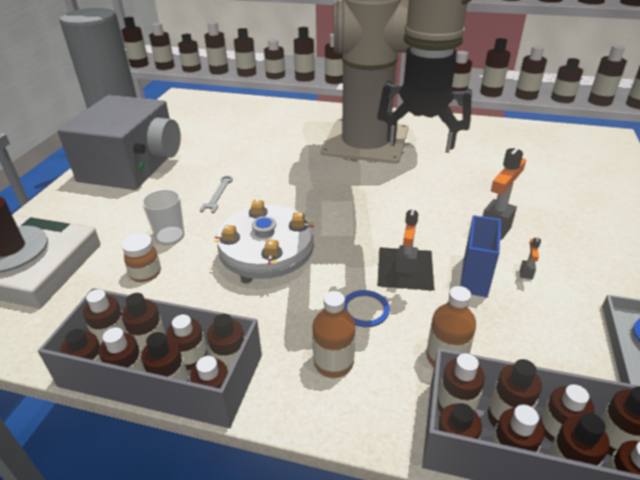

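The key stands upright on the mat at (408,250). The gripper is clear and the bystanders are in their places.

```bash
python3 -c "
from bench import r
print(r.hand_in())"
```

```text
the job is handed in; nothing more can be done
None
```

The job is done and handed in at about 36.7 s of the 72 s allowed; no verdict was reported.

**What I did:** I lifted the middle key out of the well by its knob, stood it on the mat and let go, then took it again by the crossbar. I tightened the nuts in cross order (C, A, B, D, with C opposite A and B opposite D), first to the yellow marks, then home. I then stood the key back on the mat and let go.

**Last checks:**
- **First pass:** the nut faces I could see read about 0.31–0.35 rad, slightly short of the yellow mark but above the 0.25 needed.
- **Second pass:** the faces read 0.77–0.87 rad, and in the picture all four pointers sit at the red marks.
- **Key:** it stands at (522, 177), about 1 mm from my estimate of the mat centre. Bar top is about 111.7 mm against 111 expected, and bar and knob centres agree to 0.2 mm, so it is upright.
- **Surroundings:** the gripper is open and clear, the force is near zero, and the bystanders look unmoved in the scene view.

**What disagreed:** the angles from the white pointers were noisy. One read 0.68 for nut C, whose face gave 0.77, and earlier ones were off by up to 0.5 rad. I relied on the face angles and the picture instead.

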